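Pop the trim ring off a headlamp by its hidden catch

ROBOT

A 6-joint arm with a two-finger parallel gripper is mounted at the origin on the work surface. World frame = base frame: x ahead of the robot, y to its left, z up, the work surface at z = 0. Lengths are in m, angles in rad, forces in N, time in s.
With the tool pointing down it reaches from about 0.3 to 0.75 m from the base axis. Payload 8.5 kg.
Tool frame: the origin (TCP) lies where the fingers leave the gripper's body, on its centre line; the fingertips stand 73 mm ahead of it and the grasp point (between the pads) lies 54 mm ahead of it; z points along the fingers, y is the line along which they close (so a half turn about z gives the same grasp; the last joint's range is limited). The gripper opens to 85 mm and grips with 20 to 120 N. Pads are 22 mm wide; open, the fingers measure 114 mm over their backs; the gripper's body (76 mm by 85 mm) begins 54 mm behind the grasp point. The pads swing forward as they close: fully open they stand 13 mm farther back than shut.
Start: joints at [-1.519, 0.381, 1.297, -0, 1.464, -0.215], TCP at [0.145, -0.531, 0.304] pointing down, gripper open.
Joint ranges: [-3.11, 3.11], [-0.89, 2.33], [0.22, 2.48], [-1.42, 4.56], [0.17, 2.85], [-2.88, 2.88]. Speed limits (rad/s): [2.39, 2.39, 3.14, 3.14, 3.14, 3.14].

INTERFACE

Orientations are given as a unit quaternion [x, y, z, w].
In Python, from station import arm gives the robot as it stands.
- The arm moves only by the tool arm_command, never from a script. Its argument "steps" is a list of rows, each an object with "xyz": the shift along the tool's x, y, z in m, a list of three; "rot": the turn, a rotation vector about the tool's x, y, z in rad, a list of three; "fingers": the opening in per cent of the stroke, from 0 (shut) to 100 (fully open). In form: [{"xyz": [x, y, z], "rot": [rx, ry, rz], "fingers": fingers}, ...]. A call has 1 to 8 rows; each row is the pose to reach, as a shift and turn from the pose commanded when the call began, along the tool's axes at that moment; what a row does not reach only later rows make up. A row lasts 1/8 s, in which the tool goes at most 62.5 mm and 10.7 degrees, less where a joint would pass 70% of its speed; a pose out of reach is approached as far as the arm can. A call with a gripper value outside its range is refused whole. The fingers move at their own pace and stop on an object; "force" is the grip in N (left out, the last holds). Time passes only in rows, so rows that repeat a pose let the fingers close. It gives the time, the measured TCP pose, the force, the opening and the grip force at its end, in the units of the state.
- arm.state(): the state, without advancing time (a new reading comes with each control period).
- arm.snapshot(name): name is "scene" or "top" or "wrist"; returns a dict with "image" (480x640x3 uint8, blue, green, red), "range_z" (480x640 float32, m along the optical axis (not along the pixel's ray), 0 where there is no reading), "fx", "fy", "cx", "cy" (pixels), "xyz" and "attitude" of the camera in the world. Camera axes: x right, y up, looking along -z (the intrinsics and any distortion apply to the point x, -y, -z); pixel columns grow to the right and rows downward; lengths in m; the calibration is good to about 2 mm. A picture is of the moment at which its call begins.
- arm.hand_in(): hands the job in; it is judged then, once.
The state is a dict: "time_s": time; "qpos": joint angles; "joint_velocities": joint speeds; "joint_efforts": joint torques, N m; "tcp_pos": TCP position; "tcp_rot": TCP orientation; "wrist_force": force on the tool from outside, world axes, zero at the start; "torque": the same for the moment, N m; "opening": finger opening in m; "gripper_force": force on a finger pad.
Only numpy, scipy, OpenCV 4.12 (cv2) and the standard library are available. Lean on these libraries where they do the work, as an engineer would, in place of code of your own. Each camera call takes 0.05 s, during which the arm holds its last target. There are 200 camera calls.

TASK

A round motorcycle headlamp lies face up in its rubber cradle, and its trim ring has to come loose: run a fingertip along the top edge of the steel ring until it drops into the notch, then press down the spring catch inside the notch so that the ring springs up on that side. Then draw the finger away clear of everything, leaving the ring standing as it sprang up (do not lift it further). Do not press on the glass lens, and leave everything else on the bench where it is.

Things in the scene. Friction and masses are not known exactly. Their poses are not given: they have to be found in the camera images.
- nest: Black rubber cradle ring fixed to the bench, 172 mm outside diameter, 36 mm high; the headlamp's black bowl (186 mm across the top) stands in it face up. Origin: centre of its underside on the bench, on the lamp's axis; z up. Its yaw says nothing of where the notch is.
- face (a point): On the lamp's axis, level with the crest of the steel trim ring, 118 mm above the bench. The ring is a round bar 16 mm thick bent to a level circle about this point, 88 mm radius to the bar's middle. One notch, at any angle, new each time, to be found by feel or eye: 44 mm clear between the bar's hemispherical ends, crest missing over 60 mm, a dark tab in it. The ring is firm under a finger.
- catch (a joint): Spring catch in the notch: dark steel tab, 34 mm along the ring, from 81 to 101 mm off the lamp's axis, hinged at its inner edge, sloping up outwards; outer edge 110 mm above the bench (8 mm below the crest), flat at 103.5 mm when fully down. Rad: 0 at rest, 0.30 fully down, lets the ring go at 0.15 to 0.2. 2 N starts it, 6 N at the outer part presses it home; springs back.
- ring (a joint): Opening of the trim ring about its hook, straight across from the notch, rad: 0 held down by the catch, about 0.13 when it has sprung up by itself (the notch side then stands some 23 mm higher; the notch's two ends rise beside the pressing finger, not against it).
- lens: Shallow domed glass lens inside the trim ring, 158 mm diameter, fixed. Origin: its centre at the height of its edge, 96 mm above the bench (22 mm below the ring's crest); the dome's middle stands 106 mm above the bench.
- screwdriver: Screwdriver lying on the bench beside the lamp, 190 mm long. A bystander.
- tape: Roll of masking tape lying flat, 84 mm diameter, 24 mm high. A bystander.
- jar: Small jar with a steel lid, 56 mm diameter, 72 mm high. A bystander.
- carton: Small upright bulb carton, 48 x 48 x 75 mm. A bystander.
- wrench: Wrench lying on the bench, 180 mm long. A bystander.
- clamp: Black plastic clamp ring lying flat, 62 mm diameter, 22 mm high. A bystander.
- spray: Upright spray can, 62 mm diameter, 190 mm high. A bystander.

How it is judged:
By the outcome, as a careful person would: the job done as asked, in the order asked, and still so for the second after the job is handed in, with the robot touching nothing.
It also fails if it takes over 69 s, if anything falls off the work surface, if the arm or the gripper's body presses on something with over 40 N, if the wrist force passes 120 N, or if a joint passes its speed limit or range.

## Working session

There is one attempt and no reset: what is moved stays moved. The work goes in short steps, Python scripts to look and compute and a tool call to move; the robot and the scene stay as the last step left them, time stands still between calls to the robot, and variables do not carry over. Pictures are saved under pics/ and viewed, at most 10 in all, crops included, and the job is handed in when it is done.

Besides the shell and the picture viewer there is one more tool, called after "Call:" in YAML: its name, and indented under it one key for each argument. arm_command: Moves the arm, as the interface text tells. Its arguments: {"type":"object","properties":{"steps":{"type":"array"},"force":{"type":"number"}},"required":["steps"]}

```bash
mkdir -p pics
cat > h.py <<'E'
import numpy as np,cv2
from scipy.spatial.transform import Rotation as R
from station import arm
def cloud(s):
    z=s["range_z"].astype(float);v,u=np.mgrid[:480,:640]
    p=np.stack([(u-s["cx"])/s["fx"]*z,-(v-s["cy"])/s["fy"]*z,-z],-1)
    a=np.array(s["attitude"]);M=R.from_quat(a).as_matrix() if a.size==4 else a.reshape(3,3)
    return p@M.T+np.array(s["xyz"])
E
python3 - <<'E'
from h import *
for n in("scene","top"):
    s=arm.snapshot(n);cv2.imwrite(f"pics/{n}0.png",s["image"]);P=cloud(s);np.save(f"{n}.npy",P)
    print(n,s["xyz"],s["attitude"])
    for v in range(40,480,80):print([tuple(np.round(P[v,u],3)) for u in range(40,640,110)])
print(arm.state())
E
```

```text
scene [ 1.45690062 -0.47026345  1.02540293] [0.34624085 0.20543565 0.44532424 0.79974982]
[(np.float64(-0.813), np.float64(-0.355), np.float64(0.228)), (np.float64(0.275), np.float64(-0.196), np.float64(0.561)), (np.float64(-1.239), np.float64(0.764), np.float64(-0.173)), (np.float64(1.457), np.float64(-0.47), np.float64(1.025)), (np.float64(-0.08), np.float64(1.253), np.float64(0.108)), (np.float64(0.328), np.float64(1.381), np.float64(0.217))]
[(np.float64(-1.024), np.float64(-0.466), np.float64(-0.187)), (np.float64(-1.777), np.float64(0.159), np.float64(-0.754)), (np.float64(-0.176), np.float64(0.246), np.float64(-0.001)), (np.float64(0.051), np.float64(0.594), np.float64(-0.002)), (np.float64(0.547), np.float64(0.613), np.float64(0.235)), (np.float64(0.512), np.float64(1.245), np.float64(0.016))]
[(np.float64(-0.122), np.float64(-0.559), np.float64(-0.003)), (np.float64(0.074), np.float64(-0.264), np.float64(0.002)), (np.float64(0.255), np.float64(0.029), np.float64(-0.003)), (np.float64(0.445), np.float64(0.313), np.float64(0.001)), (np.float64(0.624), np.float64(0.6), np.float
[... 3393 characters left out ...]
: 0.1, 'qpos': array([-1.51930207e+00,  3.81115050e-01,  1.29814251e+00,  9.84396669e-06,
        1.46360442e+00, -2.15308328e-01]), 'joint_velocities': array([ 0.00308232, -0.00275804, -0.0028248 ,  0.00263147,  0.00012234,
        0.00012991]), 'joint_efforts': array([ 2.90193013e-03, -4.49219906e+01, -2.31657743e+01, -1.75260070e-04,
        3.72440438e-03, -8.59069530e-06]), 'tcp_pos': array([ 0.14499303, -0.53037178,  0.30339507]), 'tcp_rot': array([ 9.91115107e-01,  1.33005424e-01,  5.68021363e-05, -6.32133489e-04]), 'wrist_force': array([-0.34251663,  0.26345943,  0.64695599]), 'torque': array([0.001162  , 0.01795249, 0.01626423]), 'gripper_force': 0.0, 'opening': 0.08549760110650458}
```

View pics/top0.png

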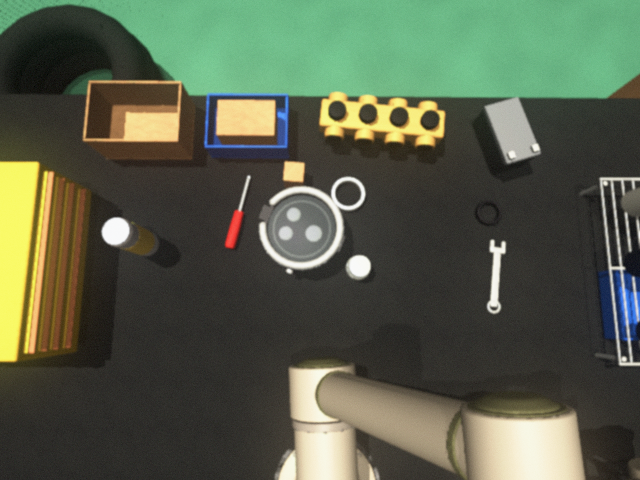

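View pics/scene0.png

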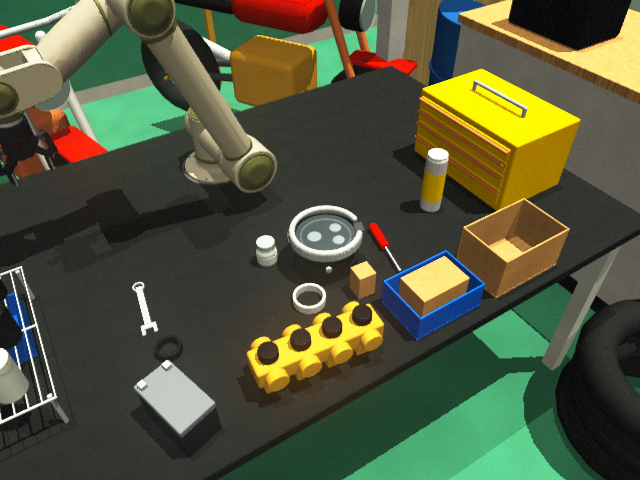

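The top view shows the lamp centred near (301,228), with a dark notch near (265,213) on its +y, slightly +x side. In the scene view the notch is near (360,226), which agrees. Next I'll fit the ring and enlarge both views.

Run:
```python
from h import *
from scipy.optimize import least_squares
for n,(u0,v0) in(("top",(301,228)),("scene",(325,235))):
    P=np.load(n+".npy");W=P[v0-55:v0+55,u0-55:u0+55].reshape(-1,3)
    q=W[(W[:,2]>.110)&(W[:,2]<.126)]
    f=least_squares(lambda c:np.hypot(q[:,0]-c[0],q[:,1]-c[1])-c[2],[*q[:,:2].mean(0),.088],loss="soft_l1",f_scale=.003)
    print(n,f.x,len(q),np.median(q[:,2]))
    c=f.x;d=W[:,:2]-c[:2];r=np.hypot(*d.T);a=np.degrees(np.arctan2(d[:,1],d[:,0]))%360
    for k in range(0,360,10):
        m=(abs((a-k+180)%360-180)<5)&(abs(r-.088)<.006)
        print(k,m.sum(),np.round(np.median(W[m,2]),3) if m.any() else None,end=" | ")
    print()
P=np.load("top.npy");print(P[213,265],P[270,290])
a=cv2.imread("pics/top0.png")[168:288,221:381];b=cv2.imread("pics/scene0.png")[185:285,265:398]
cv2.imwrite("pics/crop0.png",np.hstack([cv2.resize(x,(400,300),interpolation=2) for x in(a,b)]))
```

```text
top [0.58797055 0.06208807 0.0876221 ] 1543 0.11676451441777003
0 47 0.116 | 10 46 0.117 | 20 46 0.117 | 30 47 0.117 | 40 48 0.116 | 50 40 0.115 | 60 32 0.107 | 70 38 0.106 | 80 26 0.106 | 90 38 0.117 | 100 37 0.117 | 110 35 0.118 | 120 36 0.117 | 130 36 0.118 | 140 44 0.117 | 150 44 0.116 | 160 38 0.118 | 170 48 0.117 | 180 59 0.115 | 190 53 0.115 | 200 56 0.115 | 210 53 0.116 | 220 51 0.116 | 230 46 0.117 | 240 42 0.116 | 250 36 0.117 | 260 35 0.117 | 270 32 0.117 | 280 35 0.117 | 290 36 0.117 | 300 39 0.118 | 310 38 0.118 | 320 43 0.116 | 330 43 0.116 | 340 44 0.117 | 350 49 0.117 | 
scene [0.59217204 0.05906409 0.08791476] 932 0.11598713414170692
0 100 0.094 | 10 87 0.097 | 20 50 0.111 | 30 47 0.111 | 40 37 0.112 | 50 38 0.073 | 60 21 0.004 | 70 29 0.103 | 80 14 0.104 | 90 30 0.114 | 100 34 0.112 | 110 33 0.115 | 120 34 0.113 | 130 36 0.114 | 140 33 0.114 | 150 29 0.115 | 160 33 0.114 | 170 34 0.113 | 180 35 0.113 | 190 31 0.114 | 200 37 0.112 | 210 31 0.115 | 220 26 0.116 | 230 24 0.116 | 240 40 0.114 | 250 48 0.034 | 260 60 0.03 | 270 77 0.028 | 280 80 0.094 | 290 103 0.094 | 300 93 0.096 | 310 101 0.096 | 320 111 0.097 | 330 127 0.082 | 340 132 0.081 | 350 103 0.094 | 
[0.62108162 0.14579795 0.10729225] [0.49313195 0.08800165 0.0748781 ]
```

View pics/crop0.png

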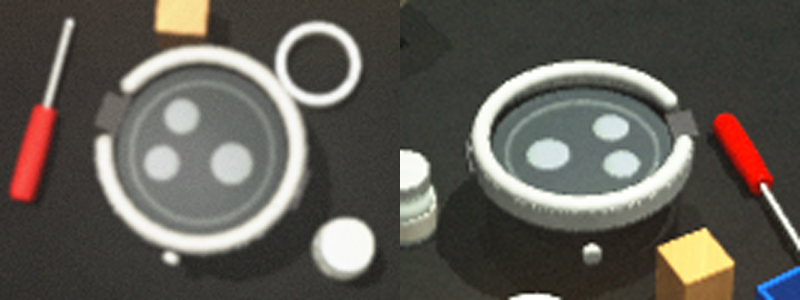

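The notch is clear at about 68° from world +x about the ring centre (crop tab at (110,112) left, (683,123) right). Now I'll move above the lamp with the fingers shut.

```bash
cat >> h.py <<'E'
def go(x,y,z,yaw):  # TCP target, tool x at yaw (deg), tool pointing down
    s=arm.state();r=R.from_quat(s["tcp_rot"]);c,k=np.cos(np.radians(yaw)),np.sin(np.radians(yaw))
    t=R.from_matrix(np.array([[c,k,0],[k,-c,0],[0,0,-1]]))
    print("xyz",np.round(r.inv().apply(np.array([x,y,z])-s["tcp_pos"]),4),"rot",np.round((r.inv()*t).as_rotvec(),4),"t",s["time_s"],"tcp",np.round(s["tcp_pos"],4),"F",np.round(s["wrist_force"],2))
E
python3 -c "
from h import *
go(.56,.06,.304,68.5)"
```

```text
xyz [ 5.560e-01 -4.601e-01  1.000e-04] rot [-1.000e-03 -8.000e-04 -9.287e-01] t 0.1 tcp [ 0.145  -0.5304  0.3034] F [-0.34  0.26  0.65]
```

Call:
arm_command:
  steps:
    - {"xyz": [0.07, -0.0575, 0], "rot": [0, 0, -0.116], "fingers": 0}
    - {"xyz": [0.14, -0.115, 0], "rot": [0, 0, -0.232], "fingers": 0}
    - {"xyz": [0.21, -0.1725, 0], "rot": [0, 0, -0.348], "fingers": 0}
    - {"xyz": [0.28, -0.23, 0], "rot": [0, 0, -0.464], "fingers": 0}
    - {"xyz": [0.35, -0.2875, 0], "rot": [0, 0, -0.58], "fingers": 0}
    - {"xyz": [0.42, -0.345, 0], "rot": [0, 0, -0.696], "fingers": 0}
    - {"xyz": [0.49, -0.4025, 0], "rot": [0, 0, -0.812], "fingers": 0}
    - {"xyz": [0.556, -0.46, 0], "rot": [0, 0, -0.929], "fingers": 0}

```text
time_s: 1.1
tcp_pos: [0.4344, -0.1203, 0.3039]
tcp_rot: [0.825, 0.564, -0.0, 0.0]
wrist_force: [0.2, -1.5, 0.4]
opening: -0.0003
gripper_force: 0.0
```

```bash
python3 -c "
from h import *
go(.56,.06,.304,68.5)"
```

```text
xyz [ 2.136e-01  5.170e-02 -1.000e-04] rot [-0.     0.     0.004] t 1.1 tcp [ 0.4344 -0.1203  0.3039] F [ 0.25 -1.5   0.39]
```

Call:
arm_command:
  steps:
    - {"xyz": [0.06, 0.015, 0], "rot": [0, 0, 0], "fingers": 0}
    - {"xyz": [0.12, 0.03, 0], "rot": [0, 0, 0], "fingers": 0}
    - {"xyz": [0.17, 0.04, 0], "rot": [0, 0, 0], "fingers": 0}
    - {"xyz": [0.2, 0.05, 0], "rot": [0, 0, 0], "fingers": 0}
    - {"xyz": [0.2, 0.05, 0], "rot": [0, 0, 0], "fingers": 0}
    - {"xyz": [0.2, 0.05, 0], "rot": [0, 0, 0], "fingers": 0}

```text
time_s: 1.85
tcp_pos: [0.5529, 0.0451, 0.3036]
tcp_rot: [0.827, 0.563, -0.0, -0.0]
wrist_force: [-0.5, 0.2, 0.2]
opening: -0.0
gripper_force: 0.0
```

Run:
```python
from h import *
from scipy.optimize import least_squares
s=arm.snapshot("wrist");cv2.imwrite("pics/w1.png",s["image"]);P=cloud(s);np.save("w1.npy",P);print(s["xyz"])
W=P.reshape(-1,3);W=W[np.hypot(W[:,0]-.59,W[:,1]-.061)<.11]
q=W[(W[:,2]>.112)&(W[:,2]<.126)]
f=least_squares(lambda c:np.hypot(q[:,0]-c[0],q[:,1]-c[1])-c[2],[.59,.061,.088],loss="soft_l1",f_scale=.003);c=f.x
print(c,len(q),np.percentile(q[:,2],[50,95]))
d=W[:,:2]-c[:2];r=np.hypot(*d.T);a=np.degrees(np.arctan2(d[:,1],d[:,0]))%360
for k in range(0,360,4):
    m=(abs((a-k+180)%360-180)<2)&(abs(r-.088)<.005)
    if m.sum()>5:print(k,np.round(np.median(W[m,2]),4),end=" | ")
go(.56,.06,.304,68.5)
```

```text
[0.58101502 0.11573121 0.37417222]
[0.5886339  0.06310517 0.08606306] 14482 [0.11765856 0.11947471]
0 0.118 | 4 0.1181 | 8 0.1182 | 12 0.1181 | 16 0.1183 | 20 0.1184 | 24 0.1183 | 28 0.1185 | 32 0.1184 | 36 0.1184 | 40 0.1184 | 44 0.1184 | 48 0.1182 | 52 0.1148 | 56 0.105 | 60 0.1069 | 64 0.107 | 68 0.1071 | 72 0.1071 | 76 0.1068 | 80 0.1034 | 84 0.1166 | 88 0.1184 | 92 0.1186 | 96 0.1185 | 100 0.1185 | 104 0.1186 | 108 0.1184 | 112 0.1185 | 116 0.1185 | 120 0.1184 | 124 0.1186 | 128 0.1184 | 132 0.1184 | 136 0.1185 | 140 0.1185 | 144 0.1184 | 148 0.1186 | 152 0.1183 | 156 0.1183 | 160 0.1183 | 164 0.1182 | 168 0.3191 | 172 0.3161 | 176 0.1182 | 180 0.1182 | 184 0.1178 | 188 0.118 | 192 0.1178 | 196 0.1178 | 200 0.1178 | 204 0.1178 | 208 0.1178 | 212 0.1176 | 216 0.1176 | 220 0.1176 | 224 0.0893 | 228 0.0889 | 232 0.089 | 236 0.089 | 240 0.0895 | 244 0.0895 | 248 0.1153 | 252 0.1173 | 256 0.1171 | 260 0.1172 | 264 0.1171 | 268 0.117 | 272 0.117 | 276 0.117 | 280 0.117 | 284 0.1174 | 288 0.1172 | 292 0.1174 | 296 0.1173 | 300 0.117 | 304 0.1174 | 308 0.1173 | 312 0.1173 | 316 0.1176 | 320 0.1175 | 324 0.1177 | 328 0.1176 | 332 0.1176 | 336 0.1178 | 340 0.1178 | 344 0.1178 | 348 0.1178 | 352 0.118 | 356 0.118 | xyz [ 0.0167  0.0011 -0.0002] rot [-0.0005  0.0003 -0.0007] t 1.9 tcp [0.5529 0.0448 0.3038] F [-0.12  0.13  0.04]
```

View pics/w1.png

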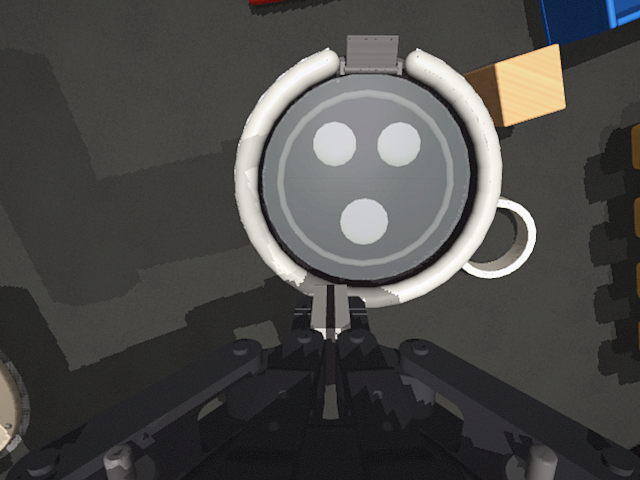

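The wrist view shows the tab at about (372,52), its outer edge near row 36, and the ring's ends at about (333,60) and (412,60). The finger is the narrow light pair at (330,300).

Run:
```python
from h import *
P=np.load("w1.npy")
c=np.array([.5886,.0631])
for n,(u,v) in dict(tabmid=(372,52),outL=(349,38),outR=(396,38),inL=(350,66),inR=(396,66),endL=(331,58),endR=(415,58),tipL=(318,292),tipR=(343,292),tip=(340,320)).items():
    p=np.median(P[v-1:v+2,u-1:u+2].reshape(-1,3),0);d=p[:2]-c
    print(n,np.round(p,4),"r",np.round(np.hypot(*d),4),"ang",np.round(np.degrees(np.arctan2(d[1],d[0])),1))
W=P.reshape(-1,3);q=W[(W[:,2]>.1165)&(W[:,2]<.121)];d=q[:,:2]-c;r=np.hypot(*d.T);a=np.degrees(np.arctan2(d[:,1],d[:,0]))%360
for k in range(0,360,30):
    m=(abs((a-k+180)%360-180)<10)&(r<.11)
    if m.sum()>5:print(k,np.round((r[m].min()+r[m].max())/2,4),np.round(np.median(r[m]),4),end=" | ")
```

```text
tabmid [0.6222 0.1458 0.1075] r 0.0893 ang 67.9
outL [0.6108 0.1589 0.1096] r 0.0983 ang 77.0
outR [0.639  0.1476 0.11  ] r 0.0984 ang 59.2
inL [0.6059 0.1435 0.1052] r 0.0822 ang 77.8
inR [0.6348 0.1321 0.1049] r 0.0831 ang 56.2
endL [0.595  0.1509 0.1184] r 0.088 ang 85.8
endR [0.6446 0.1312 0.1178] r 0.0882 ang 50.6
tipL [0.5526 0.0568 0.2419] r 0.0365 ang -170.0
tipR [0.5619 0.0537 0.2428] r 0.0283 ang -160.5
tip [0.5603 0.0541 0.2639] r 0.0297 ang -162.4
0 0.0871 0.0869 | 30 0.0868 0.0868 | 60 0.0873 0.087 | 90 0.0863 0.0865 | 120 0.0863 0.0865 | 150 0.0869 0.0867 | 180 0.0874 0.0871 | 210 0.0876 0.0876 | 240 0.088 0.085 | 270 0.088 0.088 | 300 0.0881 0.0879 | 330 0.0878 0.0876 |
```

```bash
python3 -c "
from h import *
go(.5608,.1462,.21,68)"
```

```text
xyz [ 0.0972 -0.0298  0.0938] rot [-0.0005  0.0003  0.0081] t 1.9 tcp [0.5529 0.0448 0.3038] F [-0.12  0.13  0.04]
```

Call:
arm_command:
  steps:
    - {"xyz": [0.05, -0.015, 0.0], "rot": [0, 0, 0.008], "fingers": 0}
    - {"xyz": [0.097, -0.03, 0.02], "rot": [0, 0, 0.008], "fingers": 0}
    - {"xyz": [0.097, -0.03, 0.06], "rot": [0, 0, 0.008], "fingers": 0}
    - {"xyz": [0.097, -0.03, 0.094], "rot": [0, 0, 0.008], "fingers": 0}
    - {"xyz": [0.097, -0.03, 0.094], "rot": [0, 0, 0.008], "fingers": 0}
    - {"xyz": [0.097, -0.03, 0.094], "rot": [0, 0, 0.008], "fingers": 0}
    - {"xyz": [0.097, -0.03, 0.094], "rot": [0, 0, 0.008], "fingers": 0}

```text
time_s: 2.78
tcp_pos: [0.5614, 0.1465, 0.2116]
tcp_rot: [0.829, 0.559, 0.001, 0.001]
wrist_force: [-0.6, -0.5, -0.0]
opening: 0.0
gripper_force: 0.0
```

```bash
python3 -c "
from h import *
go(.5608,.1462,.191,68)"
```

```text
xyz [-0.0005 -0.0005  0.0206] rot [ 0.0026 -0.0012  0.0004] t 2.775 tcp [0.5614 0.1465 0.2116] F [-0.59 -0.46 -0.02]
```

Call:
arm_command:
  steps:
    - {"xyz": [0, 0, 0.008], "rot": [0, 0, 0], "fingers": 0}
    - {"xyz": [0, 0, 0.014], "rot": [0, 0, 0], "fingers": 0}
    - {"xyz": [0, 0, 0.017], "rot": [0, 0, 0], "fingers": 0}
    - {"xyz": [0, 0, 0.018], "rot": [0, 0, 0], "fingers": 0}
    - {"xyz": [0, 0, 0.019], "rot": [0, 0, 0], "fingers": 0}
    - {"xyz": [0, 0, 0.019], "rot": [0, 0, 0], "fingers": 0}

```text
time_s: 3.52
tcp_pos: [0.561, 0.1469, 0.1911]
tcp_rot: [0.829, 0.56, 0.0, 0.0]
wrist_force: [0.7, 0.4, 0.4]
opening: -0.0001
gripper_force: 0.0
```

Call:
arm_command:
  steps:
    - {"xyz": [0, 0, 0.0005], "rot": [0, 0, 0], "fingers": 0}
    - {"xyz": [0, 0, 0.001], "rot": [0, 0, 0], "fingers": 0}
    - {"xyz": [0, 0, 0.001], "rot": [0, 0, 0], "fingers": 0}

```text
time_s: 3.9
tcp_pos: [0.5611, 0.1469, 0.1905]
tcp_rot: [0.829, 0.56, 0.0, 0.0]
wrist_force: [-0.8, 0.1, 4.9]
opening: 0.0002
gripper_force: 2.5
```

Call:
arm_command:
  steps:
    - {"xyz": [0.003, 0.005, 0], "rot": [0, 0, 0], "fingers": 0}
    - {"xyz": [0.0064, 0.01, 0], "rot": [0, 0, 0], "fingers": 0}
    - {"xyz": [0.009, 0.0145, 0], "rot": [0, 0, 0], "fingers": 0}
    - {"xyz": [0.0116, 0.0193, 0], "rot": [0, 0, 0], "fingers": 0}
    - {"xyz": [0.0116, 0.0193, 0], "rot": [0, 0, 0], "fingers": 0}

```text
time_s: 4.53
tcp_pos: [0.583, 0.1505, 0.1904]
tcp_rot: [0.829, 0.56, -0.0, -0.0]
wrist_force: [-2.8, -0.0, 5.8]
opening: -0.0001
gripper_force: 3.0
```

Call:
arm_command:
  steps:
    - {"xyz": [0.0018, 0.0045, 0], "rot": [0, 0, 0], "fingers": 0}
    - {"xyz": [0.0035, 0.009, 0], "rot": [0, 0, 0], "fingers": 0}
    - {"xyz": [0.005, 0.014, 0], "rot": [0, 0, 0], "fingers": 0}
    - {"xyz": [0.0064, 0.0193, 0.0005], "rot": [0, 0, 0], "fingers": 0}
    - {"xyz": [0.008, 0.0284, 0.002], "rot": [0, 0, 0], "fingers": 0}
    - {"xyz": [0.0095, 0.034, 0.004], "rot": [0, 0, 0], "fingers": 0}
    - {"xyz": [0.0115, 0.0376, 0.005], "rot": [0, 0, 0], "fingers": 0}
    - {"xyz": [0.0115, 0.0376, 0.005], "rot": [0, 0, 0], "fingers": 0}

```text
time_s: 5.52
tcp_pos: [0.6225, 0.147, 0.1846]
tcp_rot: [0.829, 0.56, -0.0, -0.0]
wrist_force: [0.1, 0.9, -0.6]
opening: -0.0001
gripper_force: 0.0
```

Run:
```python
from h import *
go(.588+.094*.3746,.0625+.094*.9272,.183,68)
s=arm.snapshot("wrist");cv2.imwrite("pics/w2.png",s["image"])
```

```text
xyz [ 0.0027 -0.0004  0.0016] rot [-0.0003  0.0001  0.001 ] t 5.525 tcp [0.6225 0.147  0.1846] F [ 0.14  0.94 -0.55]
```

View pics/w2.png

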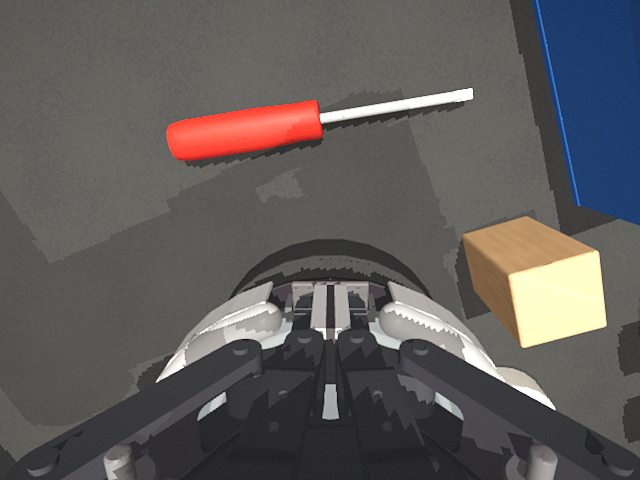

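The finger has dropped 6 mm below the crest and sits centred on the tab, between the ring's ends at (270,320) and (385,320). Next I press the catch.

Call:
arm_command:
  steps:
    - {"xyz": [0.002, 0, 0.001], "rot": [0, 0, 0], "fingers": 0}
    - {"xyz": [0.002, 0, 0.003], "rot": [0, 0, 0], "fingers": 0}
    - {"xyz": [0.002, 0, 0.005], "rot": [0, 0, 0], "fingers": 0}
    - {"xyz": [0.002, 0, 0.0065], "rot": [0, 0, 0], "fingers": 0}
    - {"xyz": [0.002, 0, 0.0065], "rot": [0, 0, 0], "fingers": 0}

```text
time_s: 6.2
tcp_pos: [0.6233, 0.1492, 0.1788]
tcp_rot: [0.829, 0.56, 0.001, 0.0]
wrist_force: [1.0, 4.3, 5.7]
opening: -0.0001
gripper_force: 2.5
```

Run:
```python
from h import *
go(.588+.094*.3746,.0625+.094*.9272,.1765,68)
c=np.array([.588,.0625])
s=arm.snapshot("top");P=cloud(s).reshape(-1,3);d=P[:,:2]-c;r=np.hypot(*d.T);a=np.degrees(np.arctan2(d[:,1],d[:,0]))%360
for k in range(0,360,20):
    m=(abs((a-k+180)%360-180)<6)&(abs(r-.088)<.006)
    if m.any():print(k,np.round(np.median(P[m,2]),3),end=" | ")
```

```text
xyz [ 0.0004 -0.0003  0.0023] rot [ 0.0007 -0.001   0.0012] t 6.2 tcp [0.6233 0.1492 0.1788] F [1.01 4.33 5.72]
0 0.129 | 20 0.132 | 40 0.395 | 60 0.405 | 80 0.4 | 100 0.366 | 120 0.433 | 140 0.435 | 160 0.419 | 180 0.122 | 200 0.118 | 220 0.118 | 240 0.117 | 260 0.117 | 280 0.119 | 300 0.121 | 320 0.124 | 340 0.127 |
```

The ring has sprung up: 129–132 mm at the visible angles beside the notch. I'll hold briefly, then draw the finger straight up.

Call:
arm_command:
  steps:
    - {"xyz": [0, 0, 0], "rot": [0, 0, 0], "fingers": 0}
    - {"xyz": [0, 0, 0], "rot": [0, 0, 0], "fingers": 0}
    - {"xyz": [0, 0, 0], "rot": [0, 0, 0], "fingers": 0}
    - {"xyz": [0, 0, 0], "rot": [0, 0, 0], "fingers": 0}

```text
time_s: 6.75
tcp_pos: [0.6233, 0.1489, 0.1786]
tcp_rot: [0.829, 0.56, 0.0, 0.0]
wrist_force: [1.8, 5.0, 4.0]
opening: -0.0002
gripper_force: 2.5
```

Call:
arm_command:
  steps:
    - {"xyz": [0, 0, -0.005], "rot": [0, 0, 0], "fingers": 0}
    - {"xyz": [0, 0, -0.015], "rot": [0, 0, 0], "fingers": 0}
    - {"xyz": [0, 0, -0.03], "rot": [0, 0, 0], "fingers": 0}
    - {"xyz": [0, 0, -0.05], "rot": [0, 0, 0], "fingers": 0}
    - {"xyz": [0, 0, -0.08], "rot": [0, 0, 0], "fingers": 0}
    - {"xyz": [0, 0, -0.12], "rot": [0, 0, 0], "fingers": 0}
    - {"xyz": [0, 0, -0.15], "rot": [0, 0, 0], "fingers": 0}
    - {"xyz": [0, 0, -0.15], "rot": [0, 0, 0], "fingers": 0}

```text
time_s: 7.75
tcp_pos: [0.6232, 0.1487, 0.3316]
tcp_rot: [0.829, 0.56, 0.002, 0.002]
wrist_force: [-0.9, -0.4, 0.1]
opening: 0.0001
gripper_force: 0.0
```

Call:
arm_command:
  steps:
    - {"xyz": [-0.06, 0, 0], "rot": [0, 0, 0], "fingers": 0}
    - {"xyz": [-0.12, 0, 0], "rot": [0, 0, 0], "fingers": 0}
    - {"xyz": [-0.18, 0, 0], "rot": [0, 0, 0], "fingers": 0}
    - {"xyz": [-0.2, 0, 0], "rot": [0, 0, 0], "fingers": 0}
    - {"xyz": [-0.2, 0, 0], "rot": [0, 0, 0], "fingers": 0}
    - {"xyz": [-0.2, 0, 0], "rot": [0, 0, 0], "fingers": 0}

```text
time_s: 8.5
tcp_pos: [0.5487, -0.0356, 0.3281]
tcp_rot: [0.828, 0.56, -0.0, -0.0]
wrist_force: [0.1, 0.1, 0.6]
opening: 0.0005
gripper_force: 0.0
```

Run:
```python
from h import *
c=np.array([.588,.0625])
s=arm.snapshot("top");P=cloud(s).reshape(-1,3);d=P[:,:2]-c;r=np.hypot(*d.T);a=np.degrees(np.arctan2(d[:,1],d[:,0]))%360
for k in range(0,360,20):
    m=(abs((a-k+180)%360-180)<6)&(abs(r-.088)<.006)
    if m.any():print(k,np.round(np.median(P[m,2]),3),end=" | ")
w=arm.snapshot("scene");cv2.imwrite("pics/s3.png",w["image"]);print(arm.state()["wrist_force"])
```

```text
0 0.132 | 20 0.135 | 40 0.137 | 60 0.106 | 80 0.107 | 100 0.138 | 120 0.135 | 140 0.131 | 160 0.128 | 180 0.126 | 200 0.559 | 220 0.532 | 240 0.553 | 260 0.551 | 340 0.13 | [-0.20160954 -0.02187559  0.25389653]
```

View pics/s3.png

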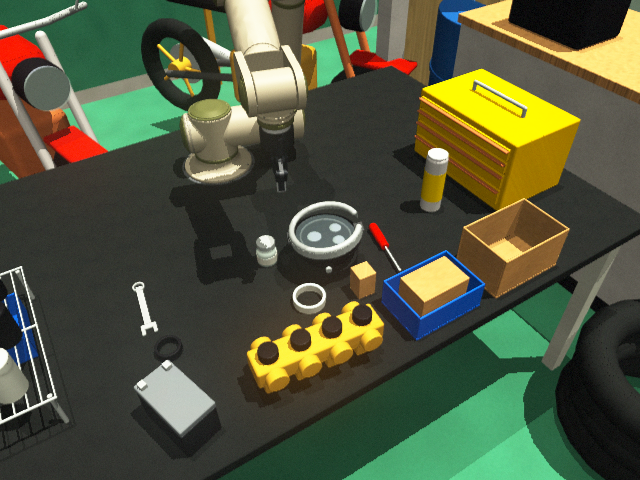

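The ring stands up on the notch side around (355,212), the finger is clear near (281,185), and the bystanders look unmoved.

```bash
python3 -c "
from station import arm
print(arm.hand_in())"
```

```text
the job is handed in; nothing more can be done
None
```

The job is handed in: the finger ran along the ring into the notch and pressed the catch, the ring sprang up about 20 mm on the notch side and stayed up, and the finger was drawn clear with the bystanders looking unmoved.

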